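Unclip the air nozzle and clip it into the air stand

TASK

The air nozzle is clipped into its storage holder and is needed on the air stand. Squeeze its release button in and keep it held while you pull the nozzle straight up out of the holder, without tugging on the catch; then lower it into the empty socket of the air stand with its button still held in, press it firmly but not hard down on the stop inside for a moment (a dozen newtons is right, 30 is too much), and let go so that the button springs out and the catch locks it. Leave the other things on the bench where they are.

Things in the scene. Friction and masses are not known exactly. Their poses are not given: they have to be found in the camera images.
- nozzle: The air nozzle, 102 mm tall, 0.15 kg, upright in the storage holder at first. Origin at the centre of its foot, z up, x away from its release button. From the foot up: rectangular steel shank 22 mm (x) by 24 mm (y), 50 mm long; grey head 30 x 30 mm up to 88 mm; short brass tip, 18 mm across, up to 102 mm.
- nozzle_mid (a point): Where to grasp: on the nozzle's axis at the height of the button's centre, 72 mm above the foot; axes as the nozzle's. The button (black, 10 mm wide, 14 mm high) stands 5.5 mm out of the head's -x face. A grasp along the nozzle's x (35.5 mm wide, 30 mm squeezed) presses it flush with one finger.
- release (a joint): Travel of the nozzle's release button: 0 = out (locked), 0.0055 m = flush with the head. Pressed flush (about 8 N) it draws in the catch, a tooth on the shank's -x face, 4.5 mm proud, 6 to 12 mm above the foot. It springs back when let go.
- holder: Storage holder, fixed to the bench: rectangular grey plate 72 x 104 mm, 10 mm thick, four screws, with a steel socket block on top; origin at the centre of its underside, x pointing away from the side with the window for the catch, where the nozzle's button is.
- holder_mouth (a point): Centre of the storage holder's socket mouth, 36 mm above the bench, axes as the holder's. The socket is 26 mm deep; the lip over the catch is 13 mm high, so the button must be held in until the nozzle has risen at least 15 mm.
- stand: Air stand, fixed to the bench: round dark flange 96 mm across, aluminium socket block on top, brass air fitting on its far (+x) side and a black thumbwheel on its +y side; origin at the centre of its underside, x pointing away from the side with the window for the catch.
- stand_mouth (a point): Centre of the air stand's socket mouth, 54 mm above the bench, axes as the stand's. Hole 23.6 mm (x) by 25.6 mm (y), 3 mm chamfer; the nozzle fits with its x along the stand's x (button on the window's side). Inside is a rigid stop, its height unmeasured: 26 to 42 mm below the mouth. The catch locks at any of these depths.
- casting_by: Loose white casting 51 x 55 x 42 mm standing between the work places; origin at the centre of its underside. Leave it alone.
- stator_by: Loose stator ring 58 x 58 x 31 mm, behind the work; origin at the centre of its underside. Leave it alone.
- glue_by: Loose red bottle with a white cone cap, 38 mm across, 108 mm tall, behind the work; origin at the centre of its underside. Leave it alone.
- hexkey_by: Loose hex key, 34 x 104 x 7 mm, lying behind the work; origin at the centre of its underside. Leave it alone.
There are look-alikes about, which are no part of the job. What is shaped like the nozzle but green or orange is not meant.

How it is judged:
By the outcome, as a careful person would: the job done as asked, in the order asked, and still so for the second after the job is handed in, with the robot touching nothing.
It also fails if it takes over 48 s, if anything falls off the work surface, if the arm or the gripper's body presses on something with over 40 N, if the wrist force passes 120 N, or if a joint passes its speed limit or range.

ROBOT

A 7-joint arm with a two-finger parallel gripper is mounted at the origin on a cart in front of the work surface, level with it; the furniture and walls round the work are solid. World frame = base frame: x ahead of the robot, y to its left, z up, the work surface at z = 0. Lengths are in m, angles in rad, forces in N, time in s.
With the tool pointing down it reaches from about 0.4 to 0.875 m from the base axis. Payload 6.5 kg.
Tool frame: the origin (TCP) lies at the very end of the fingers, on their centre line; the grasp point (between the pads) lies 19 mm behind it (grip_point_offset is the distance from the TCP to the grasp point, in m); z points along the fingers, y is the line along which they close (so a half turn about z gives the same grasp; the last joint's range is limited). The gripper opens to 85 mm and grips with 20 to 120 N. Pads are 22 mm wide; open, the fingers measure 114 mm over their backs; the gripper's body (76 mm by 85 mm) begins 54 mm behind the grasp point. The pads swing forward as they close: fully open they stand 13 mm farther back than shut.
Start: joints at [-1.295, 0.536, -0.004, 1.538, 0.003, 1.067, -0.071], TCP at [0.218, 0.612, 0.231] pointing down, gripper open.
Joint ranges: [-2.7, 2.7], [-0.37, 2.16], [-1.27, 1.26], [0.24, 2.4], [-1.31, 4.45], [0.19, 1.91], [-2.76, 2.76]. Speed limits (rad/s): [2.39, 2.39, 3.14, 3.14, 3.14, 3.14, 3.14].

INTERFACE

Orientations are given as a unit quaternion [x, y, z, w].
In Python, from cell import * gives the robot as it stands. The module is installed in compiled form; this text tells all that it offers.
- The arm moves only by the tool carry_out, never from a script. Its argument "commands" is text: rows parted by semicolons, each of 7 numbers parted by spaces: the shift along the tool's x, y, z normalised to -1 to 1, where 1 is 10 cm, then the turn, a rotation vector about the tool's x, y, z normalised to -1 to 1, where 1 is 0.5 rad, then the gripper command: -1 is shut, 1 is fully open, values between are in proportion. A call has 1 to 5 rows; each row is the pose to reach, as a shift and turn from the pose commanded when the call began, along the tool's axes at that moment; what a row does not reach only later rows make up. A row lasts 1/12 s, in which the tool goes at most 41.7 mm and 7.16 degrees, less where a joint would pass 70% of its speed; a pose out of reach is approached as far as the arm can. A call with a number of a shift or a turn outside -1 to 1 is refused whole. A call with a gripper value outside its range is refused whole. The fingers move at their own pace and stop on an object; "grip_force" is the grip in N (left out, the last holds). Time passes only in rows, so rows that repeat a pose let the fingers close. It gives the time, the measured TCP pose, the force, the opening and the grip force at its end, in the units of the state.
- read_state(): the state, without advancing time (a new reading comes with each control period).
- camera(name): name is "scene" or "top"; returns a dict with "frame" (384x512x3 uint8, red, green, blue), "camera_matrix" (3x3 intrinsics, pixels), "extrinsics" (4x4, takes a point from camera to world coordinates). Camera axes: x right, y down, z forward; pixel columns grow to the right and rows downward; lengths in m; the calibration is good to about 2 mm. A picture is of the moment at which its call begins. There is no depth.
- close_job(): hands the job in; it is judged then, once.
The state is a dict: "time_s": time; "joint_pos": joint angles; "joint_vel": joint speeds; "joint_efforts": joint torques, N m; "position": TCP position; "ee_rot": TCP orientation; "contact_force": force on the tool from outside, world axes, zero at the start; "ft_torque": the same for the moment, N m; "width": finger opening in m; "gripper_force": force on a finger pad.
Only numpy, scipy, OpenCV 4.12 (cv2) and the standard library are available. Lean on these libraries where they do the work, as an engineer would, in place of code of your own. Each camera call takes 0.05 s, during which the arm holds its last target. There are 200 camera calls.

## Working session

There is one attempt and no reset: what is moved stays moved. The work goes in short steps, Python scripts to look and compute and a tool call to move; the robot and the scene stay as the last step left them, time stands still between calls to the robot, and variables do not carry over. Pictures are saved under pics/ and viewed, at most 10 in all, crops included, and the job is handed in when it is done.

Besides the shell and the picture viewer there is one more tool, called after "Request:" by a JSON object that holds its "op" and its "data". carry_out: Moves the arm, as the interface text tells. Its arguments: {"type":"object","properties":{"commands":{"type":"string"},"grip_force":{"type":"number"}},"required":["commands"]}

```bash
mkdir -p pics; python3 - <<'E'
from cell import *
import cv2,numpy as np,pickle
d={}
for n in("scene","top"):
    c=camera(n); d[n]=c; cv2.imwrite(f"pics/{n}0.png",cv2.cvtColor(c["frame"],cv2.COLOR_RGB2BGR))
    print(n,np.round(c["camera_matrix"],1).tolist(),np.round(c["extrinsics"],3).tolist())
pickle.dump(d,open("cam0.pkl","wb"))
s=read_state();print(s)
E
```

```text
scene [[473.8, 0.0, 250.6], [0.0, 473.8, 193.4], [0.0, 0.0, 1.0]] [[0.865, -0.222, 0.45, 0.117], [-0.502, -0.372, 0.781, -0.753], [-0.006, -0.901, -0.433, 0.492], [0.0, 0.0, 0.0, 1.0]]
top [[371.3, 0.0, 260.5], [0.0, 371.3, 186.5], [0.0, 0.0, 1.0]] [[0.02, -0.986, 0.166, 0.397], [-0.999, -0.024, -0.022, 0.016], [0.026, -0.165, -0.986, 1.026], [0.0, 0.0, 0.0, 1.0]]
{'time_s': 0.1, 'joint_pos': array([-1.29519815,  0.53708976, -0.00443096,  1.53871154,  0.00255061,
        1.06731917, -0.07116074]), 'joint_vel': array([ 0.00080242, -0.00292834, -0.00162091, -0.0035198 , -0.00208911,
        0.00051381, -0.00171726]), 'joint_efforts': array([ 3.19682840e-03, -5.84563565e+01,  1.05231117e+00, -2.59771818e+01,
        1.27461410e-02,  4.62018841e-03,  1.60422491e-06]), 'position': array([0.21768863, 0.61188744, 0.23052566]), 'ee_rot': array([ 1.70028749e-01,  9.85438808e-01, -7.55526220e-04, -9.30675738e-05]), 'contact_force': array([ 0.21947586, -0.23640768,  0.47618072]), 'ft_torque': array([ 0.05889163, -0.04815527,  0.01348451]), 'gripper_force': 0.0, 'width': 0.08510809638285922}
```

View pics/scene0.png

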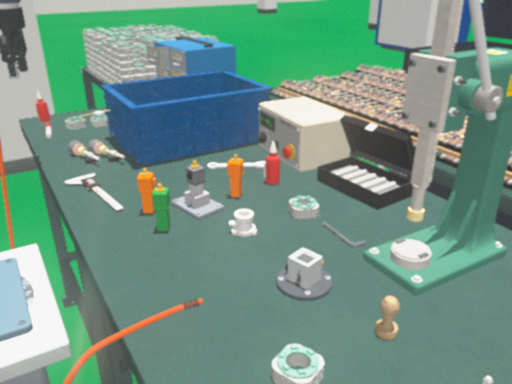

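View pics/top0.png

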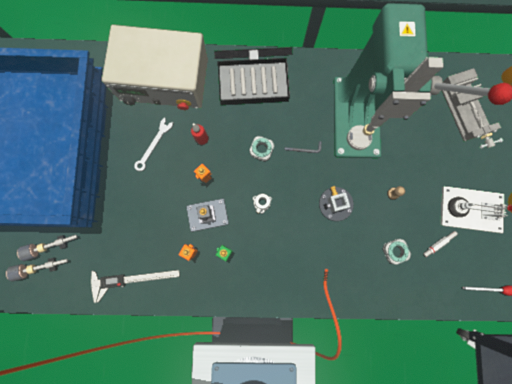

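The scene view shows the grey nozzle in its grey plate at about (196,188). Look-alikes are orange at (147,190) and (235,176), and green at (161,207). The stand is at (305,270) and the white casting at (243,223). In the top view the nozzle and holder are at (207,213), orange at (203,173) and (188,253), green at (224,253), and the stand at (337,203). My choice is the grey nozzle standing in the rectangular plate; I'll check it in a close crop.

```bash
python3 - <<'E'
import cv2,numpy as np
s=cv2.imread("pics/scene0.png");t=cv2.imread("pics/top0.png")
def crop(i,x,y,w,h,k):return cv2.resize(i[y:y+h,x:x+w],None,fx=k,fy=k,interpolation=cv2.INTER_CUBIC)
a=np.hstack([crop(s,166,155,64,64,6),crop(s,270,238,64,64,6)])
b=np.hstack([crop(t,184,192,48,32,8),crop(t,314,184,48,32,8)])
cv2.imwrite("pics/crop0.png",cv2.resize(np.vstack([a,b])[:, :],(768,640))[:600])
E
```

```text
(no output)
```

View pics/crop0.png

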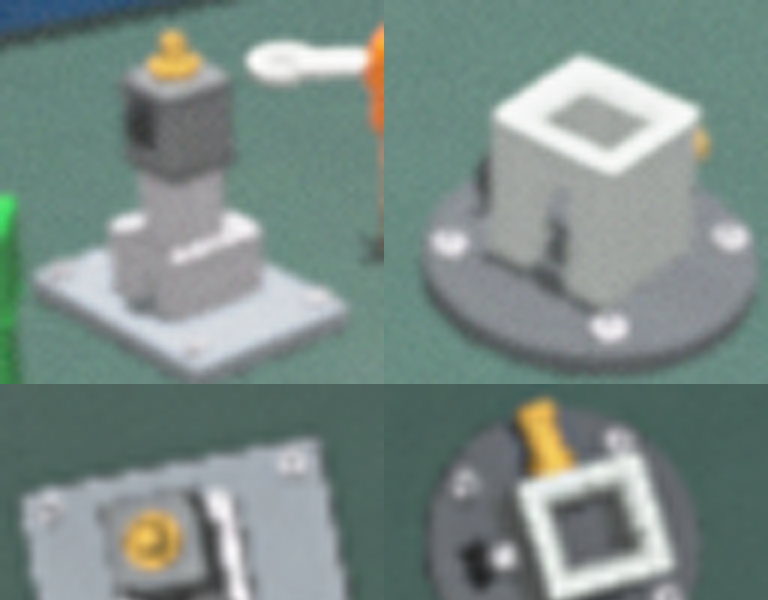

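The crop confirms a grey head, brass tip and black button facing the scene camera's left. The stand has its window on the near-left side and its brass fitting on the far side.

```bash
cat > h.py <<'E'
import cv2,numpy as np,pickle
def ray(c,px):
    K,E=np.array(c["camera_matrix"]),np.array(c["extrinsics"])
    d=E[:3,:3]@np.linalg.solve(K,[px[0],px[1],1.]);return E[:3,3],d
def onz(c,px,z):
    o,d=ray(c,px);return o+d*(z-o[2])/d[2]
def tri(c1,p1,c2,p2):
    o1,d1=ray(c1,p1);o2,d2=ray(c2,p2)
    s=np.linalg.lstsq(np.c_[d1,-d2],o2-o1,rcond=None)[0]
    a,b=o1+s[0]*d1,o2+s[1]*d2;return (a+b)/2,np.linalg.norm(a-b)
def proj(c,P):
    E=np.linalg.inv(c["extrinsics"]);q=c["camera_matrix"]@(E[:3,:3]@np.array(P)+E[:3,3]);return q[:2]/q[2]
def blob(c,roi,f):
    x,y,w,h=roi;im=c["frame"][y:y+h,x:x+w].astype(int);hsv=cv2.cvtColor(c["frame"][y:y+h,x:x+w],cv2.COLOR_RGB2HSV).astype(int)
    m=f(im,hsv).astype(np.uint8);n,l,st,ce=cv2.connectedComponentsWithStats(m)
    i=1+np.argmax(st[1:,4]);k=(l==i).astype(np.uint8)
    ct=max(cv2.findContours(k,cv2.RETR_EXTERNAL,cv2.CHAIN_APPROX_NONE)[0],key=cv2.contourArea)
    return ce[i]+[x,y],st[i,4],ct[:,0,:]+[x,y]
def rect(c,ct,z):
    P=np.array([onz(c,p,z)[:2] for p in ct],np.float32)*1000
    return cv2.minAreaRect(P)
brass=lambda im,h:(h[...,0]>12)&(h[...,0]<30)&(h[...,1]>110)&(h[...,2]>110)
E
python3 - <<'E'
from h import *
d=pickle.load(open("cam0.pkl","rb"));T,S=d["top"],d["scene"]
a=blob(T,(195,203,24,24),brass);b=blob(S,(184,155,24,20),brass);print("tip",a[:2],b[:2],tri(T,a[0],S,b[0]),onz(T,a[0],.107),onz(S,b[0],.107))
plate=lambda im,h:(h[...,0]>95)&(h[...,2]>100)|(im.min(2)>140)
p=blob(T,(180,192,56,44),lambda im,h:(im[...,2]>115)&(im[...,0]>95));print("plate",p[:2],rect(T,p[2],.010))
r=blob(T,(318,182,40,40),lambda im,h:im.min(2)>175);print("rim top",r[:2],rect(T,r[2],.054))
r2=blob(S,(284,244,44,36),lambda im,h:im.min(2)>205);print("rim sc",r2[:2],rect(S,r2[2],.054))
f=blob(T,(318,182,40,40),brass);print("fitting",f[:2],onz(T,f[0],.035))
fl=blob(T,(310,175,56,56),lambda im,h:(abs(im[...,0]-im[...,1])<18)&(im[...,2]>im[...,1]-6));print("flange",fl[:2],onz(T,cv2.minEnclosingCircle(fl[2].astype(np.float32))[0],.008),cv2.minEnclosingCircle(fl[2].astype(np.float32)))
for i,n,ro in((T,"bT",(190,200,36,36)),(S,"bS",(180,160,16,24))):
    q=blob(i,ro,lambda im,h:im.max(2)<55);print(n,q[:2])
h=blob(T,(190,200,36,30),lambda im,h:im.max(2)<40);
E
```

```text
tip (array([202.61764706, 211.14705882]), np.int32(34)) (array([194.39473684, 164.47368421]), np.int32(38)) (array([0.48818848, 0.13750215, 0.10239297]), np.float64(0.002373845608364801)) [0.48663322 0.13732703 0.107     ] [0.48493357 0.12664355 0.107     ]
plate (array([206.92040359, 214.42040359]), np.int32(892)) ((487.8977966308594, 138.249267578125), (73.05033111572266, 106.51526641845703), 12.39486312866211)
rim top (array([340.24637681, 200.83333333]), np.int32(138)) ((530.0625, -217.00759887695312), (46.93657302856445, 41.90868377685547), 17.90727996826172)
rim sc (array([305.03396226, 256.5245283 ]), np.int32(265)) ((527.498779296875, -220.58998107910156), (41.681880950927734, 43.1074333190918), 16.71395492553711)
fitting (array([333.44736842, 190.39473684]), np.int32(38)) [ 0.55821514 -0.20456352  0.035     ]
flange (array([335.96692393, 204.42227122]), np.int32(907)) [ 0.52597863 -0.21699053  0.008     ] ((335.9114685058594, 203.488037109375), 17.674253463745117)Traceback (most recent call last):
  File "<stdin>", line 11, in <module>
  File "h.py", line 16, in blob
    i=1+np.argmax(st[1:,4]);k=(l==i).astype(np.uint8)
        ~~~~~~~~~^^^^^^^^^^
    return _wrapfunc(a, 'argmax', axis=axis, out=out, **kwds)
    return bound(*args, **kwds)
ValueError: attempt to get argmax of an empty sequence
```

```bash
cat > plan.py <<'E'
import sys,numpy as np
from scipy.spatial.transform import Rotation as R
from cell import *
# plan.py x y z yaw_deg_of_tool_y : total shift/turn in tool axes, normalised
s=read_state();Rc=R.from_quat(s["ee_rot"]);a=[float(v) for v in sys.argv[1:5]]
p=np.array(a[:3]);t=np.radians(a[3]);y=np.array([np.cos(t),np.sin(t),0]);z=np.array([0,0,-1.])
Rt=R.from_matrix(np.c_[np.cross(y,z),y,z])
M=Rc.as_matrix();print("t",round(s["time_s"],2),"pos",s["position"].round(4),"ytool",np.degrees(np.arctan2(M[1,1],M[0,1])).round(2),"tilt z",M[:,2].round(4),"w",round(s["width"],4),"F",s["contact_force"].round(1))
print("shift",(Rc.inv().apply(p-s["position"])/.1).round(3),"turn",((Rc.inv()*Rt).as_rotvec()/.5).round(3))
E
python3 plan.py 0.488 0.138 0.18 12.4
python3 - <<'E'
from h import *
d=pickle.load(open("cam0.pkl","rb"));T,S=d["top"],d["scene"]
for p in((203,172),(188,252),(224,253)):print(onz(T,p,.1).round(3))
for p in((199,128),):print('glue',onz(T,p,.108).round(3))
print('cast',onz(T,(262,203),.042).round(3))
E
```

```text
t 0.1 pos [0.2177 0.6119 0.2305] ytool 70.42 tilt z [-4.0e-04 -1.5e-03 -1.0e+00] w 0.0851 F [ 0.2 -0.2  0.5]
shift [-4.135 -3.558  0.511] turn [-3.000e-03  2.000e-03  2.025e+00]
[0.587 0.142 0.1  ]
[0.386 0.169 0.1  ]
[0.386 0.081 0.1  ]
glue [0.7   0.156 0.108]
cast [ 0.518 -0.011  0.042]
```

Request:
{"op": "carry_out", "data": {"commands": "-1 -0.85 0 0 0 0.95 0.45; -1 -0.85 0 0 0 0.95 0.45; -1 -0.85 0 0 0 0.95 0.45; -1 -0.85 0 0 0 0.95 0.45", "grip_force": 50}}

```text
time_s: 0.43
position: [0.2891, 0.4912, 0.2308]
ee_rot: [0.404, 0.915, -0.002, 0.002]
contact_force: [1.7, 0.3, 0.8]
width: 0.062
gripper_force: 0.0
```

```bash
python3 plan.py 0.488 0.138 0.18 12.4
```

```text
t 0.43 pos [0.2891 0.4912 0.2308] ytool 42.33 tilt z [ 0.002  -0.0053 -1.    ] w 0.062 F [1.7 0.3 0.8]
shift [-3.948 -0.907  0.531] turn [-1.000e-03  1.100e-02  1.045e+00]
```

Request:
{"op": "carry_out", "data": {"commands": "-1 -0.23 0 0 0 1 0.45; -1 -0.23 0 0 0 1 0.45; -1 -0.23 0 0 0 1 0.45; -1 -0.23 0 0 0 1 0.45"}}

```text
time_s: 0.77
position: [0.3387, 0.4045, 0.2312]
ee_rot: [0.617, 0.787, -0.001, 0.001]
contact_force: [-0.3, 0.5, -0.3]
width: 0.0621
gripper_force: 0.0
```

```bash
python3 plan.py 0.488 0.138 0.18 12.4
```

```text
t 0.77 pos [0.3387 0.4045 0.2312] ytool 13.74 tilt z [ 8.0e-04 -2.8e-03 -1.0e+00] w 0.0621 F [-0.3  0.5 -0.3]
shift [-2.942  0.817  0.521] turn [0.    0.006 0.047]
```

Request:
{"op": "carry_out", "data": {"commands": "-1 0.28 0 0 0 0 0.45; -1 0.28 0 0 0 0 0.45; -1 0.28 0 0 0 0 0.45"}}

```text
time_s: 1.02
position: [0.3896, 0.3157, 0.2311]
ee_rot: [0.613, 0.79, -0.001, 0.001]
contact_force: [-0.8, -0.1, -0.2]
width: 0.0615
gripper_force: 0.0
```

Request:
{"op": "carry_out", "data": {"commands": "-1 0.28 0 0 0 0 0.45; -1 0.28 0 0 0 0 0.45; -1 0.28 0 0 0 0 0.45"}}

```text
time_s: 1.27
position: [0.4417, 0.2255, 0.2313]
ee_rot: [0.614, 0.789, -0.001, 0.001]
contact_force: [0.0, -0.2, 0.2]
width: 0.0621
gripper_force: 0.0
```

Request:
{"op": "carry_out", "data": {"commands": "-0.94 0.26 0.2 0 0 0.04 0.45; -0.94 0.26 0.2 0 0 0.04 0.45; -0.94 0.26 0.2 0 0 0.04 0.45; -0.94 0.26 0.2 0 0 0.04 0.45"}}

```text
time_s: 1.6
position: [0.4898, 0.1409, 0.2105]
ee_rot: [0.623, 0.782, -0.001, 0.001]
contact_force: [-0.8, 0.1, -0.3]
width: 0.062
gripper_force: 0.0
```

```bash
python3 plan.py 0.488 0.138 0.063 12.4; python3 - <<'E'
from cell import *
from h import *
d={n:camera(n) for n in("scene","top")};pickle.dump(d,open("cam1.pkl","wb"))
k=lambda i,x,y,w,h,f:cv2.resize(i[y:y+h,x:x+w,::-1],(w*f,h*f),interpolation=cv2.INTER_CUBIC)
cv2.imwrite("pics/a1.png",np.hstack([k(d["scene"]["frame"],150,100,80,110,5),k(d["top"]["frame"],170,160,75,110,5)]))
E
```

```text
t 1.6 pos [0.4898 0.1409 0.2105] ytool 12.97 tilt z [-4.0e-04 -2.8e-03 -1.0e+00] w 0.062 F [-0.8  0.1 -0.3]
shift [-0.021 -0.023  1.476] turn [-0.002  0.005  0.02 ]
```

View pics/a1.png

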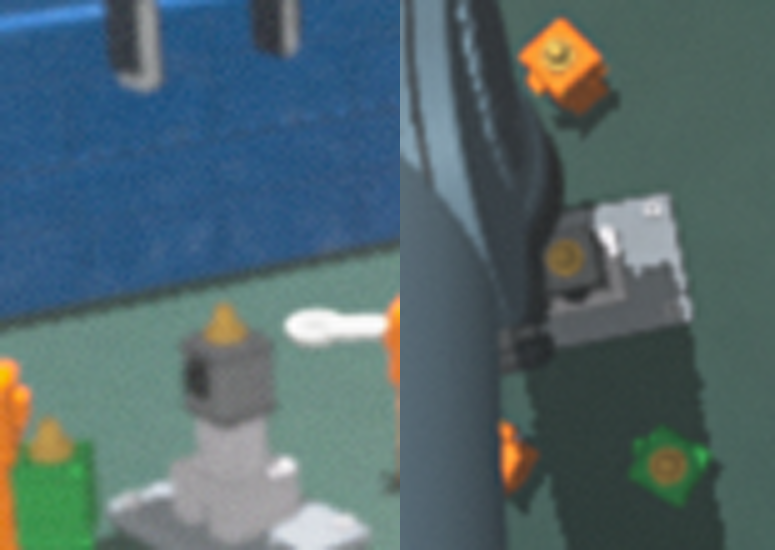

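Scene: the fingers (175–210, 100–118) hang over the nozzle (195,165), clear of the orange one. Descending.

Request:
{"op": "carry_out", "data": {"commands": "-0.02 -0.02 0.75 0 0 0.02 0.45; -0.02 -0.02 0.75 0 0 0.02 0.45; -0.02 -0.02 0.75 0 0 0.02 0.45; -0.02 -0.02 0.75 0 0 0.02 0.45"}}

```text
time_s: 2.03
position: [0.4854, 0.1449, 0.1357]
ee_rot: [0.623, 0.782, -0.001, -0.001]
contact_force: [0.3, 0.1, 1.3]
width: 0.062
gripper_force: 0.0
```

```bash
python3 plan.py 0.488 0.138 0.063 12.4; python3 - <<'E'
from cell import *
from h import *
c=camera("scene");pickle.dump(c,open("cam2.pkl","wb"))
s=read_state();print(proj(c,s["position"]),proj(c,s["position"]+[0,0,-.025]))
i=c["frame"];cv2.imwrite("pics/a2.png",cv2.resize(i[120:220,150:240,::-1],None,fx=6,fy=6,interpolation=cv2.INTER_CUBIC))
E
```

```text
t 2.03 pos [0.4854 0.1449 0.1357] ytool 12.96 tilt z [-3.5e-03 -9.0e-04 -1.0e+00] w 0.062 F [0.3 0.1 1.3]
shift [-0.073  0.013  0.727] turn [-0.007  0.     0.02 ]
[190.9898863  148.50900766] [191.68797294 159.32694354]
```

View pics/a2.png

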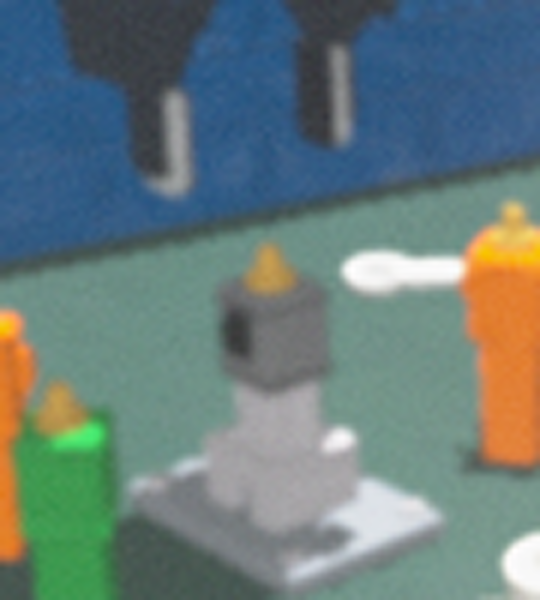

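Scene: the fingers straddle the nozzle's axis, tips at about (179,150) and (206,142), brass tip at (195,163). I'll correct the tool-x error and go on down.

Request:
{"op": "carry_out", "data": {"commands": "-0.07 0.01 0.4 0 0 0.02 0.45; -0.07 0.01 0.4 0 0 0.02 0.45; -0.07 0.01 0.4 0 0 0.02 0.45"}}

```text
time_s: 2.33
position: [0.4895, 0.1375, 0.0972]
ee_rot: [0.627, 0.779, -0.0, -0.0]
contact_force: [-0.6, -0.2, 0.7]
width: 0.062
gripper_force: 0.0
```

```bash
python3 plan.py 0.488 0.138 0.062 12.4
```

```text
t 2.33 pos [0.4895 0.1375 0.0972] ytool 12.27 tilt z [-7.e-04 -1.e-04 -1.e+00] w 0.062 F [-0.6 -0.2  0.7]
shift [ 0.008 -0.014  0.352] turn [-0.001 -0.    -0.004]
```

Request:
{"op": "carry_out", "data": {"commands": "0.01 -0.015 0.35 0 0 0 0.45; 0.01 -0.015 0.35 0 0 0 0.45; 0.01 -0.015 0.35 0 0 0 0.45; 0.01 -0.015 0.35 0 0 0 0.45"}}

```text
time_s: 2.67
position: [0.4893, 0.1386, 0.0636]
ee_rot: [0.627, 0.779, 0.001, 0.001]
contact_force: [0.8, 0.1, 0.3]
width: 0.0617
gripper_force: 0.0
```

```bash
python3 plan.py 0.488 0.138 0.062 12.4;python3 - <<'E'
from cell import *
from h import *
c=camera("scene");i=c["frame"];cv2.imwrite("pics/a3.png",cv2.resize(i[120:220,150:240,::-1],None,fx=6,fy=6,interpolation=cv2.INTER_CUBIC))
E
```

```text
t 2.67 pos [0.4893 0.1386 0.0636] ytool 12.28 tilt z [ 0.0026  0.0013 -1.    ] w 0.0617 F [0.8 0.1 0.3]
shift [-0.003 -0.013  0.016] turn [ 0.006 -0.001 -0.004]
```

View pics/a3.png

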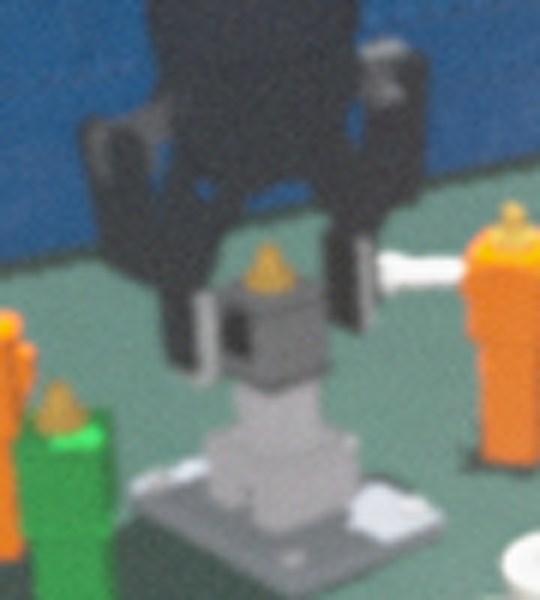

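Scene: the fingers straddle the head at button height, with the pads at about (184,175) and (210,167) and the button (189,175) facing the left pad. Closing.

Request:
{"op": "carry_out", "data": {"commands": "0 -0.01 0.01 0 0 0 -0.2; 0 -0.01 0.01 0 0 0 -1; 0 -0.01 0.01 0 0 0 -1; 0 -0.01 0.01 0 0 0 -1; 0 -0.01 0.01 0 0 0 -1", "grip_force": 50}}

```text
time_s: 3.13
position: [0.4878, 0.138, 0.0613]
ee_rot: [0.628, 0.779, 0.001, 0.0]
contact_force: [-0.6, -0.5, 8.1]
width: 0.0296
gripper_force: 49.4
```

Request:
{"op": "carry_out", "data": {"commands": "0 0 0 0 0 0 -1; 0 0 0 0 0 0 -1; 0 0 0 0 0 0 -1"}}

```text
time_s: 3.38
position: [0.4878, 0.138, 0.0614]
ee_rot: [0.628, 0.779, 0.001, 0.0]
contact_force: [-1.5, -0.1, 8.6]
width: 0.0295
gripper_force: 49.4
```

```bash
python3 plan.py 0.488 0.138 0.062 12.4
```

```text
t 3.38 pos [0.4878 0.138  0.0614] ytool 12.26 tilt z [ 1.5e-03  9.0e-04 -1.0e+00] w 0.0295 F [-1.5 -0.1  8.6]
shift [-0.     0.002 -0.006] turn [ 0.003 -0.001 -0.005]
```

Width is 29.5 mm, so the button is flush and the lateral forces are small. Lifting slowly at first to watch for catch tug.

Request:
{"op": "carry_out", "data": {"commands": "0 0 -0.02 0 0 0 -1; 0 0 -0.04 0 0 0 -1; 0 0 -0.06 0 0 0 -1; 0 0 -0.06 0 0 0 -1"}}

```text
time_s: 3.72
position: [0.4872, 0.1377, 0.0666]
ee_rot: [0.628, 0.779, 0.0, 0.0]
contact_force: [1.4, -0.4, -0.4]
width: 0.0295
gripper_force: 49.8
```

Request:
{"op": "carry_out", "data": {"commands": "0 0 -0.1 0 0 0 -1; 0 0 -0.2 0 0 0 -1; 0 0 -0.3 0 0 0 -1; 0 0 -0.45 0 0 0 -1; 0 0 -0.6 0 0 0 -1"}}

```text
time_s: 4.13
position: [0.4859, 0.1373, 0.1274]
ee_rot: [0.628, 0.779, -0.001, -0.001]
contact_force: [0.5, -0.1, -1.1]
width: 0.0295
gripper_force: 51.0
```

Request:
{"op": "carry_out", "data": {"commands": "0 0 -0.4 0 0 0 -1; 0 0 -0.6 0 0 0 -1; 0 0 -0.6 0 0 0 -1"}}

```text
time_s: 4.38
position: [0.4891, 0.1381, 0.1912]
ee_rot: [0.628, 0.778, 0.003, 0.001]
contact_force: [0.5, 0.1, -2.5]
width: 0.0296
gripper_force: 51.3
```

```bash
python3 plan.py 0.529 -0.218 0.19 17.3;python3 - <<'E'
from cell import *
from h import *
c=camera("scene");i=c["frame"];cv2.imwrite("pics/a4.png",cv2.resize(i[80:220,150:260,::-1],None,fx=4,fy=4,interpolation=cv2.INTER_CUBIC))
E
```

```text
t 4.38 pos [0.4891 0.1381 0.1912] ytool 12.23 tilt z [ 0.0062  0.0032 -1.    ] w 0.0296 F [ 0.5  0.1 -2.5]
shift [-3.565e+00 -3.650e-01  3.000e-03] turn [ 0.014 -0.003 -0.177]
```

View pics/a4.png

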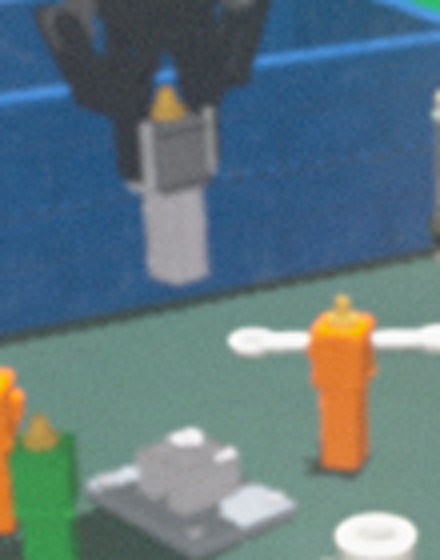

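Scene: the nozzle is out and hanging straight at (194,125), with the holder empty. Moving to the stand.

Request:
{"op": "carry_out", "data": {"commands": "-0.9 -0.09 0 0 0 -0.09 -1; -0.9 -0.09 0 0 0 -0.09 -1; -0.9 -0.09 0 0 0 -0.09 -1"}}

```text
time_s: 4.68
position: [0.4961, 0.0401, 0.1858]
ee_rot: [0.613, 0.79, -0.002, 0.0]
contact_force: [0.4, -1.0, -0.4]
width: 0.0294
gripper_force: 51.2
```

Request:
{"op": "carry_out", "data": {"commands": "-0.9 -0.09 0 0 0 -0.09 -1; -0.9 -0.09 0 0 0 -0.09 -1; -0.9 -0.09 0 0 0 -0.09 -1"}}

```text
time_s: 4.93
position: [0.5106, -0.0496, 0.1859]
ee_rot: [0.595, 0.803, -0.002, 0.001]
contact_force: [-0.3, -0.2, -1.9]
width: 0.0296
gripper_force: 51.2
```

Request:
{"op": "carry_out", "data": {"commands": "-0.9 0 0 0 0 0 -1; -0.9 0 0 0 0 0 -1; -0.9 0 0 0 0 0 -1"}}

```text
time_s: 5.18
position: [0.5382, -0.1355, 0.1861]
ee_rot: [0.595, 0.803, -0.002, 0.001]
contact_force: [-0.1, -1.3, -1.2]
width: 0.0291
gripper_force: 51.0
```

```bash
python3 plan.py 0.529 -0.218 0.19 17.3
```

```text
t 5.18 pos [ 0.5382 -0.1355  0.1861] ytool 16.92 tilt z [-1.0e-04 -4.9e-03 -1.0e+00] w 0.0291 F [-0.1 -1.3 -1.2]
shift [-0.762 -0.328 -0.035] turn [-0.003  0.009 -0.013]
```

Request:
{"op": "carry_out", "data": {"commands": "-0.76 -0.33 0 0 0 -0.01 -1; -0.76 -0.33 0 0 0 -0.01 -1; -0.76 -0.33 0.2 0 0 -0.01 -1; -0.76 -0.33 0.5 0 0 -0.01 -1; -0.76 -0.33 0.5 0 0 -0.01 -1"}}

```text
time_s: 5.6
position: [0.5252, -0.2085, 0.1311]
ee_rot: [0.591, 0.807, -0.002, -0.005]
contact_force: [-2.1, 0.9, -1.6]
width: 0.0293
gripper_force: 51.0
```

```bash
python3 plan.py 0.529 -0.218 0.12 17.3;python3 - <<'E'
from cell import *
from h import *
d={n:camera(n) for n in("scene","top")};pickle.dump(d,open("cam3.pkl","wb"));s=read_state()
S,T=d["scene"],d["top"];k=lambda c,x,y,w,h,f:cv2.resize(c["frame"][y:y+h,x:x+w,::-1],(w*f,h*f),interpolation=cv2.INTER_CUBIC)
cv2.imwrite("pics/a5.png",np.hstack([k(S,255,180,90,120,5),k(T,300,160,70,120,5)]))
for z in(.090,.054):print(z,proj(S,[*s["position"][:2],z]))
E
```

```text
t 5.6 pos [ 0.5252 -0.2085  0.1311] ytool 17.58 tilt z [-0.0101  0.0031 -0.9999] w 0.0293 F [-2.1  0.9 -1.6]
shift [-0.102  0.009  0.11 ] turn [-0.017 -0.012  0.01 ]
0.09 [302.03376558 234.68381358]
0.054 [301.16364187 253.11265531]
```

View pics/a5.png

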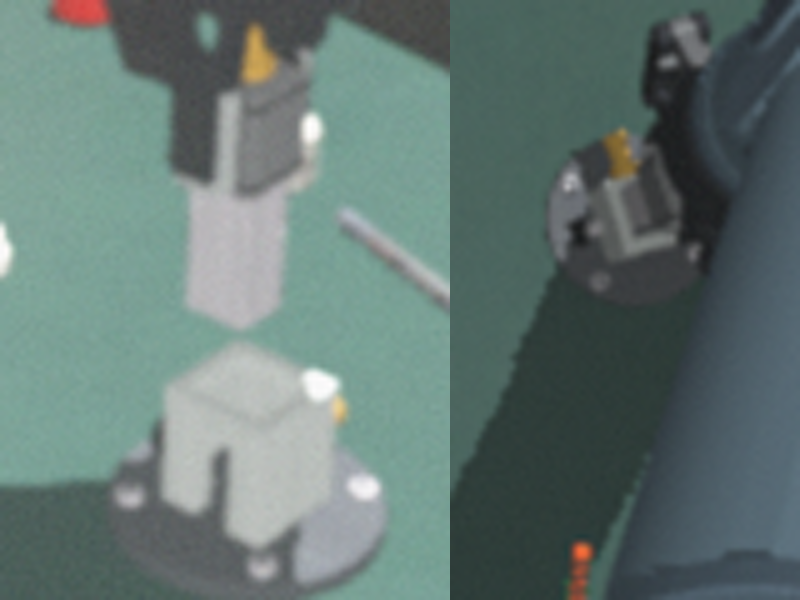

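Request:
{"op": "carry_out", "data": {"commands": "-0.1 0.01 0.1 -0.01 0 0 -1; -0.1 0.01 0.1 -0.01 0 0 -1; -0.1 0.01 0.1 -0.01 0 0 -1; -0.1 0.01 0.1 -0.01 0 0 -1"}}

```text
time_s: 6.03
position: [0.5342, -0.2192, 0.127]
ee_rot: [0.59, 0.807, 0.002, 0.002]
contact_force: [0.7, 0.2, -2.2]
width: 0.0294
gripper_force: 51.1
```

```bash
python3 plan.py 0.529 -0.218 0.12 17.3;python3 - <<'E'
from cell import *
from h import *
S=camera("scene");pickle.dump(S,open("cam4.pkl","wb"));s=read_state()
z=s["position"][2]-.0514;print("footz",z)
im=cv2.resize(S["frame"][200:275,270:340,::-1],None,fx=8,fy=8,interpolation=cv2.INTER_CUBIC);cv2.imwrite("pics/a6.png",im)
d=pickle.load(open("cam0.pkl","rb"))
for c,(x,y,w,h),t in((d["scene"],(280,240,50,34),205),(d["scene"],(280,240,50,34),190),(d["top"],(318,182,42,42),150),(d["top"],(318,182,42,42),175)):
    g=cv2.resize(c["frame"][y:y+h,x:x+w].min(2),None,fx=6,fy=6,interpolation=cv2.INTER_CUBIC)
    ct,hi=cv2.findContours((g>t).astype(np.uint8),cv2.RETR_CCOMP,cv2.CHAIN_APPROX_NONE)
    for k,q in enumerate(ct):
        if cv2.contourArea(q)>36*40:
            P=(q[:,0]+.5)/6-.5+[x,y];r=rect(c,P,.054);print(t,"hole" if hi[0][k][3]>=0 else "outer",np.round(r[0],1),np.round(r[1],1),round(r[2],1))
E
```

```text
t 6.03 pos [ 0.5342 -0.2192  0.127 ] ytool 17.7 tilt z [ 0.0056  0.0013 -1.    ] w 0.0294 F [ 0.7  0.2 -2.2]
shift [ 0.027 -0.046  0.069] turn [0.012 0.001 0.014]
footz 0.0755637288052316
205 outer [ 527.5 -220.5] [42.4 43.9] 15.7
205 hole [ 525.6 -223.3] [21.1 24.5] 16.9
190 outer [ 527.4 -220.7] [43.6 45. ] 15.7
190 hole [ 525.5 -223.4] [19.5 22.9] 17.0
150 outer [ 530.4 -216.5] [50.3 44.1] 16.6
150 hole [ 526.6 -217.7] [25.5 28.1] 16.4
175 outer [ 530.2 -216.5] [48.3 42.6] 16.6
175 hole [ 526.9 -217.7] [27.7 30.2] 15.7
```

View pics/a6.png

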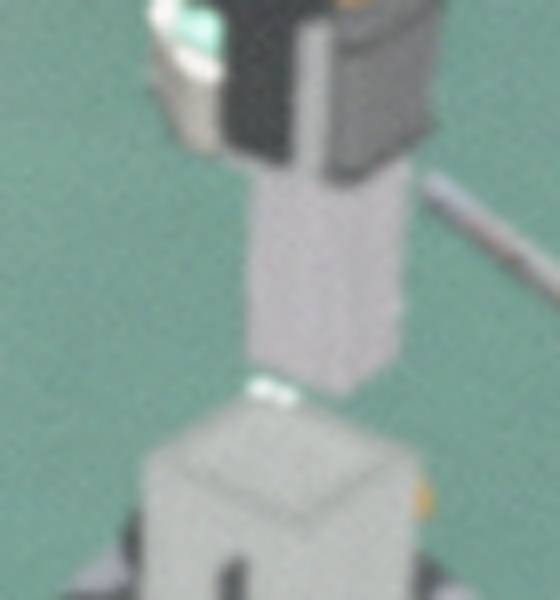

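Scene: the shank hangs above the stand, its near-bottom corner at about (313,249), and the rim spans (288–322, 248–266). The arm is still swinging, so I'll let it settle first.

Request:
{"op": "carry_out", "data": {"commands": "0 0 0 0 0 0 -1; 0 0 0 0 0 0 -1; 0 0 0 0 0 0 -1; 0 0 0 0 0 0 -1; 0 0 0 0 0 0 -1"}}

```text
time_s: 6.5
position: [0.5338, -0.219, 0.1264]
ee_rot: [0.59, 0.808, 0.002, 0.002]
contact_force: [0.1, 0.1, -1.8]
width: 0.0292
gripper_force: 51.1
```

```bash
python3 plan.py 0.5275 -0.2195 0.127 16.5; sleep 0; python3 plan.py 0.5275 -0.2195 0.127 16.5
```

```text
t 6.5 pos [ 0.5338 -0.219   0.1264] ytool 17.71 tilt z [ 0.0048  0.0015 -1.    ] w 0.0292 F [ 0.1  0.1 -1.8]
shift [ 0.014 -0.062 -0.007] turn [ 0.01  -0.     0.042]
t 6.5 pos [ 0.5338 -0.219   0.1264] ytool 17.71 tilt z [ 0.0048  0.0015 -1.    ] w 0.0292 F [ 0.1  0.1 -1.8]
shift [ 0.014 -0.062 -0.007] turn [ 0.01  -0.     0.042]
```

Request:
{"op": "carry_out", "data": {"commands": "0.015 -0.06 0 0.01 0 0.04 -1; 0.015 -0.06 0 0.01 0 0.04 -1; 0.015 -0.06 0 0.01 0 0.04 -1; 0.015 -0.06 0 0.01 0 0.04 -1; 0.015 -0.06 0 0.01 0 0.04 -1"}}

```text
time_s: 6.92
position: [0.5277, -0.2194, 0.1263]
ee_rot: [0.598, 0.802, 0.0, 0.0]
contact_force: [-0.0, 0.5, -1.4]
width: 0.0295
gripper_force: 51.1
```

```bash
python3 plan.py 0.5275 -0.2195 0.127 16.5; cat > meas.py <<'E'
from cell import *
from h import *
S=camera("scene");s=read_state();pickle.dump((S,s),open("cam5.pkl","wb"))
p=s["position"];fz=p[2]-.0514;t=np.radians(16.5);X=np.array([np.cos(t),np.sin(t)]);Y=np.array([-X[1],X[0]])
cor=lambda c,hx,hy,z:np.array([proj(S,[*(np.array(c)+a*hx*X+b*hy*Y),z]) for a,b in((-1,1),(-1,-1),(1,-1),(1,1))])
f=cor(p[:2],.011,.012,fz);print("FK foot corners L,near,R,far",f.round(1).tolist())
g=cor(p[:2],.011,.012,fz+.035);print("FK shank up L,R",g[[0,2]].round(1).tolist())
im=S["frame"].astype(int);m=((im[...,0]>=im[...,1]-3)&(im[...,0]>110)).astype(np.uint8)
x0,y0=int(f[:,0].min())-12,int(g[:,1].min());x1,y1=int(f[:,0].max())+12,int(f[:,1].max())+8
for y in range(y0,y1,2):
    r=im[y,x0:x1];q=np.where(m[y,x0:x1])[0];print(y,(q.min()+x0,q.max()+x0) if len(q) else None)
b=cor([.5275,-.2205],.0215,.0220,.054);print("rim pred L,near,R,far",b.round(1).tolist())
E
python3 meas.py; python3 - <<'E'
import cv2,pickle
S=pickle.load(open("cam5.pkl","rb"))[0]
cv2.imwrite("pics/a7.png",cv2.resize(S["frame"][200:275,270:340,::-1],None,fx=8,fy=8,interpolation=cv2.INTER_CUBIC))
E
```

```text
t 6.92 pos [ 0.5277 -0.2194  0.1263] ytool 16.56 tilt z [ 2.e-04  0.e+00 -1.e+00] w 0.0295 F [-0.   0.5 -1.4]
shift [-0.    -0.002 -0.007] turn [0.    0.    0.002]
FK foot corners L,near,R,far [[295.3, 245.5], [306.9, 250.8], [315.1, 245.5], [303.5, 240.3]]
FK shank up L,R [[296.0, 227.0], [316.2, 227.0]]
222 (np.int64(305), np.int64(316))
224 (np.int64(300), np.int64(324))
226 (np.int64(299), np.int64(316))
228 (np.int64(299), np.int64(316))
230 (np.int64(299), np.int64(316))
232 (np.int64(299), np.int64(316))
234 (np.int64(298), np.int64(316))
236 (np.int64(299), np.int64(315))
238 (np.int64(298), np.int64(315))
240 (np.int64(298), np.int64(315))
242 (np.int64(298), np.int64(315))
244 (np.int64(298), np.int64(315))
246 (np.int64(300), np.int64(313))
248 (np.int64(302), np.int64(310))
250 (np.int64(302), np.int64(309))
252 None
254 (np.int64(304), np.int64(313))
256 (np.int64(300), np.int64(306))
rim pred L,near,R,far [[286.5, 256.8], [307.6, 267.1], [323.3, 256.3], [302.4, 246.7]]
```

```bash
python3 - <<'E'
from h import *
S,s=pickle.load(open("cam5.pkl","rb"));S0=pickle.load(open("cam0.pkl","rb"))["scene"]
def edges(c,rows,xl,xr,w=7):
    g=c["frame"].astype(float);g=(g[...,0]-g[...,1])
    out=[]
    for y in rows:
        r=g[y-1:y+2].mean(0)
        bgL,fgL=r[xl-w:xl-3].mean(),r[xl+3:xl+w].mean();bgR,fgR=r[xr+4:xr+w+1].mean(),r[xr-w:xr-3].mean()
        sL=r[xl-w:xl+w+1];L=xl-w-.5+((fgL-sL)/(fgL-bgL)).clip(0,1).sum()
        sR=r[xr-w:xr+w+1];Rr=xr+w+.5-((fgR-sR)/(fgR-bgR)).clip(0,1).sum()
        out.append((y,round(L,1),round(Rr,1)))
    return out
print("shank",edges(S,range(228,243,3),297,315))
print("block now",edges(S,range(261,268,2),288,322));print("block start",edges(S0,range(261,268,2),288,322))
p=s["position"];t=np.radians(16.5);X=np.array([np.cos(t),np.sin(t)]);Y=np.array([-X[1],X[0]])
for n,c,hx,hy,z in(("shank",p[:2],.011,.012,.090),("block",[.5275,-.2205],.0215,.022,.045)):
    print(n,[proj(S,[*(np.array(c)+a*hx*X+b*hy*Y),z]).round(1).tolist() for a,b in((-1,1),(1,-1))])
E
```

```text
shank [(228, np.float64(297.6), np.float64(317.1)), (231, np.float64(297.2), np.float64(317.0)), (234, np.float64(297.3), np.float64(317.0)), (237, np.float64(297.1), np.float64(316.7)), (240, np.float64(297.0), np.float64(316.5))]
block now [(261, np.float64(287.3), np.float64(324.1)), (263, np.float64(286.6), np.float64(324.2)), (265, np.float64(285.6), np.float64(322.7)), (267, np.float64(284.9), np.float64(321.7))]
block start [(261, np.float64(287.3), np.float64(324.2)), (263, np.float64(286.7), np.float64(324.3)), (265, np.float64(285.7), np.float64(322.7)), (267, np.float64(284.9), np.float64(321.8))]
shank [[295.6, 237.6], [315.6, 237.6]]
block [[286.3, 261.3], [323.0, 260.8]]
```

View pics/a7.png

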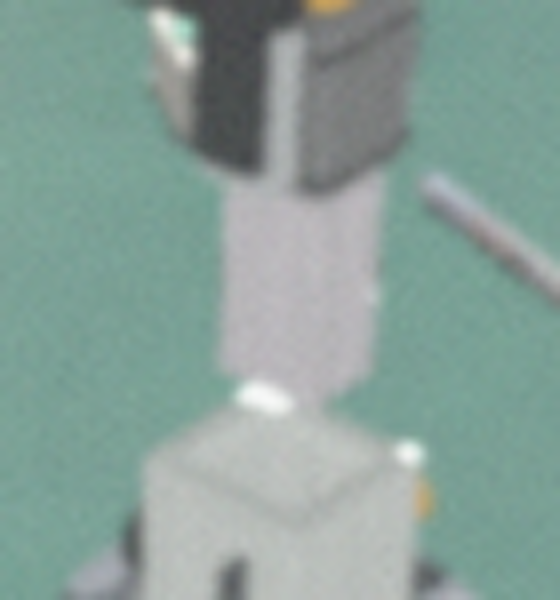

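The nozzle and stand agree laterally in the same camera to under 1 mm (shank midpoint 306.9 against a predicted 305.6, block 305.7 against 304.65, so the same bias). The rest is within the chamfer. Lowering with force checks.

Request:
{"op": "carry_out", "data": {"commands": "0 0 0.08 0 0 0 -1; 0 0 0.16 0 0 0 -1; 0 0 0.21 0 0 0 -1; 0 0 0.25 0 0 0 -1; 0 0 0.25 0 0 0 -1"}}

```text
time_s: 7.38
position: [0.5268, -0.219, 0.0999]
ee_rot: [0.598, 0.802, -0.0, -0.001]
contact_force: [0.2, -0.1, -1.6]
width: 0.0294
gripper_force: 51.1
```

Request:
{"op": "carry_out", "data": {"commands": "0 0 0.03 0 0 0 -1; 0 0 0.06 0 0 0 -1; 0 0 0.09 0 0 0 -1; 0 0 0.12 0 0 0 -1; 0 0 0.12 0 0 0 -1"}}

```text
time_s: 7.8
position: [0.5274, -0.2189, 0.0886]
ee_rot: [0.598, 0.802, 0.0, -0.001]
contact_force: [-0.9, 3.6, -2.8]
width: 0.0297
gripper_force: 50.9
```

Request:
{"op": "carry_out", "data": {"commands": "0.005 0 0.02 0 0 0 -1; 0.005 0 0.04 0 0 0 -1; 0.005 0 0.06 0 0 0 -1; 0.005 0 0.06 0 0 0 -1"}}

```text
time_s: 8.13
position: [0.5274, -0.2188, 0.0829]
ee_rot: [0.598, 0.802, -0.0, -0.0]
contact_force: [-0.2, 2.2, -1.7]
width: 0.0294
gripper_force: 50.8
```

Now 1–1.5 mm steps, feeling for the stop.

Request:
{"op": "carry_out", "data": {"commands": "0.005 0 0.01 0 0 0 -1; 0.005 0 0.02 0 0 0 -1; 0.005 0 0.03 0 0 0 -1; 0.005 0 0.04 0 0 0 -1; 0.005 0 0.04 0 0 0 -1"}}

```text
time_s: 8.55
position: [0.5274, -0.2187, 0.0791]
ee_rot: [0.598, 0.802, -0.0, 0.0]
contact_force: [-0.9, 1.9, -2.7]
width: 0.0296
gripper_force: 51.0
```

Request:
{"op": "carry_out", "data": {"commands": "0 0 0.01 0 0 0 -1; 0 0 0.02 0 0 0 -1; 0 0 0.03 0 0 0 -1; 0 0 0.03 0 0 0 -1"}}

```text
time_s: 8.88
position: [0.5274, -0.2187, 0.0761]
ee_rot: [0.598, 0.802, -0.0, 0.0]
contact_force: [-0.2, 0.9, -1.4]
width: 0.029
gripper_force: 51.1
```

Request:
{"op": "carry_out", "data": {"commands": "0 0 0.01 0 0 0 -1; 0 0 0.02 0 0 0 -1; 0 0 0.025 0 0 0 -1; 0 0 0.025 0 0 0 -1"}}

```text
time_s: 9.22
position: [0.5274, -0.2186, 0.0737]
ee_rot: [0.598, 0.802, -0.0, 0.0]
contact_force: [0.3, 0.5, -1.4]
width: 0.0294
gripper_force: 51.1
```

Request:
{"op": "carry_out", "data": {"commands": "0 0 0.01 0 0 0 -1; 0 0 0.02 0 0 0 -1; 0 0 0.02 0 0 0 -1"}}

```text
time_s: 9.47
position: [0.5276, -0.2187, 0.0731]
ee_rot: [0.598, 0.801, 0.0, 0.0]
contact_force: [-4.7, 2.9, 13.8]
width: 0.0295
gripper_force: 52.7
```

Request:
{"op": "carry_out", "data": {"commands": "0 0 0 0 0 0 -1; 0 0 0 0 0 0 -1; 0 0 0 0 0 0 -1; 0 0 0 0 0 0 -1; 0 0 0 0 0 0 -1"}}

```text
time_s: 9.88
position: [0.5275, -0.2187, 0.0731]
ee_rot: [0.598, 0.802, 0.0, 0.0]
contact_force: [-3.7, 2.3, 12.9]
width: 0.0292
gripper_force: 52.7
```

The stop is felt about 32 mm below the mouth and about 13 N has been held for half a second. Letting go.

Request:
{"op": "carry_out", "data": {"commands": "0 0 0 0 0 0 0.45; 0 0 0 0 0 0 0.45; 0 0 0 0 0 0 0.45; 0 0 0 0 0 0 0.45"}}

```text
time_s: 10.22
position: [0.5276, -0.2186, 0.0718]
ee_rot: [0.598, 0.802, 0.0, 0.0]
contact_force: [-0.3, 0.2, -0.4]
width: 0.0619
gripper_force: 0.0
```

Request:
{"op": "carry_out", "data": {"commands": "0 0 -0.15 0 0 0 0.45; 0 0 -0.35 0 0 0 0.45; 0 0 -0.7 0 0 0 0.45; 0 0 -1 0 0 0 0.45; 0 0 -1 0 0 0 0.45"}}

```text
time_s: 10.63
position: [0.5308, -0.2204, 0.1774]
ee_rot: [0.598, 0.801, 0.002, 0.005]
contact_force: [0.8, -0.5, -0.9]
width: 0.0617
gripper_force: 0.0
```

```bash
python3 - <<'E'
from cell import *
from h import *
s=read_state();print(s["position"],s["width"],s["contact_force"])
d0=pickle.load(open("cam0.pkl","rb"));S=camera("scene");T=camera("top")
q=proj(S,[.5276,-.2188,.117]);print("tip expected px",q)
b=blob(S,(int(q[0])-12,int(q[1])-14,24,28),brass);print("tip",b[:2]);print(onz(S,b[0],.117))
bt=proj(S,[.5276-.02*.959,-.2188-.02*.284,.0937]);print("button expected",bt)
x,y=bt.round().astype(int);print(S["frame"][y-6:y+7,x-8:x+9].max(2))
# change elsewhere (holder, casting, look-alikes)
D=np.abs(S["frame"].astype(int)-d0["scene"]["frame"]).max(2)
m=cv2.morphologyEx((D>60).astype(np.uint8),cv2.MORPH_OPEN,np.ones((3,3)));n,l,st,ce=cv2.connectedComponentsWithStats(m)
print([st[i].tolist() for i in range(1,n) if st[i,4]>20])
E
```

```text
[ 0.53078998 -0.22037597  0.17735001] 0.061660912072935975 [ 0.82378504 -0.54690818 -0.87161972]
tip expected px [306.03068192 223.05403636]
tip (array([306.47761194, 226.10447761]), np.int32(67))
[ 0.52233314 -0.22721254  0.117     ]
button expected [297.78186311 240.21844528]
[[159 159 160 155 140 127 121 105 100 106 112 114 123 126 128 130 128]
 [160 159 163 154 139 127 120 104  91  87  98 102 106 110 114 120 128]
 [161 160 159 154 135 127 116  99  81  78  83  84  89  97 104 109 117]
 [158 159 158 153 139 124 108  88  76  72  75  76  80  83 106 115 115]
 [159 162 156 153 138 121 102  85  77  74  73  77  77  88 108 122 128]
 [156 158 160 156 138 122 104  79  70  76  70  72  76  92 107 128 128]
 [159 160 158 153 135 121 100  88  79  77  76  79  74  87 115 130 131]
 [158 158 160 152 137 124 100  83  72  76  77  78  77  92 117 124 130]
 [161 157 159 151 136 117 102  84  74  76  74  72  75  89 116 125 131]
 [159 160 157 148 136 124 106  93  74  79  73  73  77  91 117 126 131]
 [162 160 159 147 132 124 116  99  91  83  79  80  78  91 117 124 130]
 [161 161 156 133 121 125 118 116 109 103  99  97  92 100 119 128 132]
 [162 163 154 133 118 116 116 123 123 119 120 115 113 116 122 128 131]]
[[0, 0, 28, 78, 1707], [289, 0, 59, 105, 4468], [290, 91, 54, 81, 2686], [282, 143, 14, 17, 176], [191, 161, 8, 7, 42], [187, 171, 6, 9, 46], [188, 187, 15, 11, 79], [302, 221, 10, 10, 76], [295, 248, 17, 7, 78], [0, 282, 61, 46, 1784]]
```

The nozzle is seated upright in the stand. Its button is out again: the dark face sits 7 px left of the tip, matching its protruding look at the start once scaled. The bench is otherwise unchanged and the gripper is clear above, so I'm handing in.

Request:
{"op": "carry_out", "data": {"commands": "0 0 -0.3 0 0 0 0.45; 0 0 -0.3 0 0 0 0.45; 0 0 -0.3 0 0 0 0.45; 0 0 -0.3 0 0 0 0.45"}}

```text
time_s: 11.07
position: [0.5267, -0.218, 0.2005]
ee_rot: [0.598, 0.802, -0.0, -0.001]
contact_force: [-0.0, 0.6, -0.1]
width: 0.0617
gripper_force: 0.0
```

```bash
python3 -c "
from cell import *
print(close_job())"
```

```text
the job is handed in; nothing more can be done
None
```

The nozzle is in the air stand: I pressed it on the stop with about 13 N, let it go with its button sprung out, and handed the job in at 11 s; I judged the catch locked from the camera's button position, without a tug test.

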